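# Centre the wobbly egg cup on its stand

### The job

A boiled egg in its blue egg cup has been left close to the edge of the small round wooden stand on the slate tray. Without gripping or lifting anything, push the egg cup with light, slow taps of the fingertips low at its foot until it stands upright in the middle of the stand, its foot wholly inside the dark metal ring inlaid there. The cup is wobbly: do not let it tip or shoot away, do not press hard on it, do not shift the stand, and leave the salt shaker, the salt bowl and the teaspoon where they are; finish with the hand clear.

Things in the scene. Friction and masses are not known exactly. Their poses are not given: they have to be found in the camera images.
- egg_cup: blue egg cup with its egg: one rigid loose piece, 0.1 to 0.2 kg, round about z. Origin: centre of underside. Rests on a disc 20 mm wide, 3 mm high; above it a flange 49 mm wide (widest part), edge upright 4 to 9 mm up: push here and it slides, stopping with the push; pushed at the egg it tips. Waist 34 mm wide at 13 mm, bowl 46 mm wide at 18-30 mm, egg 43 mm wide, top at 61 mm. Starts 22 to 31 mm off the stand's centre.
- stand: round wooden stand, loose and heavy (1.2 kg), 120 mm in diameter at the top, 40 mm high, flat top. Origin: centre of its underside, z up; the top surface lies at origin + 40 mm. A flush dark metal ring of 64 mm inner diameter is inlaid round the centre of the top. It stands on the slate tray, its top 49 mm above the worktop; its yaw means nothing.
- salt_shaker: white and grey salt shaker, 44 mm in diameter, 90 mm high, standing loose on the tray at one side of the stand, its axis 0.12 to 0.16 m from the stand's centre. Origin: centre of its underside. Leave alone.
- salt_bowl: small wooden bowl of salt, 71 mm in diameter, 23 mm high, standing loose on the tray at the other side of the stand, its centre 0.12 to 0.16 m from the stand's. Origin: centre of its underside. Leave alone.
- teaspoon: metal teaspoon, 132 x 26 x 9 mm, lying loose on the worktop on the robot's side of the tray. Origin: centre of its underside, x along its length. Leave alone.
- tray: black slate tray, fixed, 340 x 200 mm and 9 mm thick. Origin: centre of its underside; x along its long side, which lies roughly along the world's y.
Mind the look-alikes: they are no part of the job. Leave any orange or purple look-alike of the egg_cup alone.

How it is judged (in metres and radians):
At the end, for the whole second after the job is handed in: The egg cup stands upright (within 0.06 rad) and still on the stand's top, its axis within 8 mm of the stand's centre (foot inside the dark metal ring); the stand is within 12 mm and the salt shaker, salt bowl and teaspoon within 15 mm of where they were (horizontal distance between egg_cup and stand below 0.008 m and z of egg_cup in the frame of stand between 0.037 and 0.043 m and angle between egg_cup's own z axis and vertical below 0.06 rad and linear speed of egg_cup below 0.01 m/s and distance of stand from where it was at the start of the episode below 0.012 m and angle between stand's own z axis and vertical below 0.05 rad and distance of each of salt_shaker, salt_bowl, teaspoon from where it was at the start of the episode below 0.015 m); the robot touches nothing.
It fails at once if the egg cup tips by more than 0.2 rad (angle between egg_cup's own z axis and vertical above 0.2 rad).
It fails at once if the egg cup is lifted (origin more than 8 mm above the stand's top), falls, or leaves the stand's top (z of egg_cup in the frame of stand above 0.048 m or z of egg_cup in the frame of stand below 0.034 m or horizontal distance between egg_cup and stand above 0.06 m).
It fails at once if the egg cup is struck so that it shoots away (faster than 0.25 m/s) (linear speed of egg_cup above 0.25 m/s).
It fails at once if the fingers press on the egg cup with more than 5 N (contact force between the fingers and egg_cup above 5 N).
It fails at once if the stand is moved by more than 12 mm, or the salt shaker, salt bowl or teaspoon by more than 15 mm (distance of stand from where it was at the start of the episode above 0.012 m or distance of any of salt_shaker, salt_bowl, teaspoon from where it was at the start of the episode above 0.015 m).
It also fails if it takes over 40 s, if anything falls off the work surface, if the arm or the gripper's body presses on something with over 40 N, if the wrist force passes 120 N, or if a joint passes its speed limit or range.

### The arm

A 6-joint arm with a two-finger parallel gripper is mounted at the origin on a cart in front of the work surface, level with it; the furniture and walls round the work are solid. World frame = base frame: x ahead of the robot, y to its left, z up, the work surface at z = 0. Lengths are in mm, angles in degrees, forces in N, time in s.
With the tool pointing down it reaches from about 300 to 850 mm from the base axis. Payload 4.2 kg.
Tool frame: the origin (TCP) lies at the very end of the fingers, on their centre line; the grasp point (between the pads) lies 19 mm behind it (env.grasp_offset is the distance from the TCP to the grasp point, in mm); z points along the fingers, y is the line along which they close (so a half turn about z gives the same grasp; the last joint's range is limited). The gripper opens to 91 mm and grips with 3 to 60 N. Pads are 32 mm wide; open, the fingers measure 118 mm over their backs; the gripper's body (76 mm by 178 mm) begins 60 mm behind the grasp point.
Start: joints at [-75.917, 18.312, 89.639, -0, 72.044, -1.146], TCP at [151.044, -554.823, 213.976] pointing down, gripper open.
Joint ranges: [-177.97, 177.97], [-48.28, 115.42], [12.27, 149.76], [-77.06, 257.06], [2.81, 150.46], [-146.56, 146.56]. Speed limits (degrees/s): [147.25, 147.25, 180, 180, 180, 180].

### API

Orientations are given as [roll, pitch, yaw] about the fixed x, y, z axes, in that order (R = Rz(yaw) Ry(pitch) Rx(roll)).
In Python, from workcell import env, eyes gives the robot as it stands.
- The arm moves only by the tool send_rows, never from a script. Its arguments are lists of equal length, an entry for each row: "grip": the opening, from -1 (shut) to 1 (fully open), so that 0 is half open; "xyz": the shift along the world's x, y, z in m, a list of three; "yaw": the turn about the world's z in degrees. A call has 1 to 8 rows; each row is the pose to reach, as a shift and turn from the pose commanded when the call began; what a row does not reach only later rows make up. A row lasts 1/12 s, in which the tool goes at most 41.7 mm and 7.16 degrees, less where a joint would pass 70% of its speed; a pose out of reach is approached as far as the arm can. A call with a gripper value outside its range is refused whole. The fingers move at their own pace and stop on an object; "grip_force" is the grip in N (left out, the last holds). Time passes only in rows, so rows that repeat a pose let the fingers close. It gives the time, the measured TCP pose, the force, the opening and the grip force at its end, in the units of the state.
- env.state(): the state, without advancing time (a new reading comes with each control period).
- eyes.grab_frame(name): name is "side" or "top" or "wrist"; returns a dict with "frame" (400x640x3 uint8, red, green, blue), "fx", "fy", "cx", "cy" (pixels), "pose" (4x4, takes a point from camera to world coordinates). Camera axes: x right, y down, z forward; pixel columns grow to the right and rows downward; lengths in mm; the calibration is good to about 2 mm. The wrist camera is an equidistant fisheye: a pixel r from the principal point sees the ray r / f radians off the axis. A picture is of the moment at which its call begins. There is no depth.
- env.job_done(): hands the job in; it is judged then, once.
The state is a dict: "time_s": time; "qpos": joint angles; "qvel": joint speeds; "effort": joint torques, N m; "ee_pos": TCP position; "ee_rot": TCP orientation; "force": force on the tool from outside, world axes, zero at the start; "torque": the same for the moment, N m; "gripper_width": finger opening in mm; "gripper_force": force on a finger pad.
Only numpy, scipy, OpenCV 4.12 (cv2) and the standard library are available. Lean on these libraries where they do the work, as an engineer would, in place of code of your own. Each camera call takes 0.05 s, during which the arm holds its last target. There are 200 camera calls.

## Working session

There is one attempt and no reset: what is moved stays moved. The work goes in short steps, Python scripts to look and compute and a tool call to move; the robot and the scene stay as the last step left them, time stands still between calls to the robot, and variables do not carry over. Pictures are saved under pics/ and viewed, at most 10 in all, crops included, and the job is handed in when it is done.

Besides the shell and the picture viewer there is one more tool, called by a JSON object that holds its "op" and its "data", one argument or row to a line. send_rows: Moves the arm, as the interface text tells. Its arguments: {"type":"object","properties":{"grip":{"type":"array"},"xyz":{"type":"array"},"yaw":{"type":"array"},"grip_force":{"type":"number"}},"required":["grip","xyz","yaw"]}

```bash
mkdir -p pics; ls
python3 - <<'E'
from workcell import env, eyes
import cv2
for n in ("top","side"):
    f=eyes.grab_frame(n); cv2.imwrite(f"pics/{n}0.png",f["frame"][:,:,::-1])
    print(n,f["fx"],f["fy"],f["cx"],f["cy"],f["pose"].round(3).tolist())
print(env.state())
E
```

```text
pics
top 417.994962433956 417.994962433956 325.8998488193802 205.49364138383228 [[0.007, -0.999, 0.05, 415.589], [-1.0, -0.006, 0.021, 49.14], [-0.02, -0.05, -0.999, 969.52], [0.0, 0.0, 0.0, 1.0]]
side 425.1188049355204 425.1188049355204 317.62657122735493 201.98185868380088 [[-0.985, -0.078, 0.153, 340.168], [-0.172, 0.426, -0.888, 834.138], [0.004, -0.901, -0.433, 442.19], [0.0, 0.0, 0.0, 1.0]]
{'time_s': 0.1, 'qpos': array([-7.59161136e+01,  1.83476126e+01,  8.96976992e+01,  1.15153209e-04,
        7.20449809e+01, -1.14755834e+00]), 'qvel': array([-0.04521141, -0.07932574, -0.13719248, -0.06548811,  0.04356538,
       -0.07162814]), 'effort': array([-1.74628235e-04, -4.13333023e+01, -2.32510078e+01,  7.28088920e-02,
        4.22292470e-02, -6.42153373e-05]), 'ee_pos': array([ 150.94069011, -554.37496234,  213.21965974]), 'ee_rot': array([-1.79909728e+02, -1.91778855e-03,  1.52314077e+01]), 'force': array([ 0.06859959, -0.69425624,  0.46079431]), 'torque': array([0.01066747, 0.00438661, 0.01006622]), 'gripper_force': 0.0, 'gripper_width': 91.02060587243753}
```

View pics/top0.png

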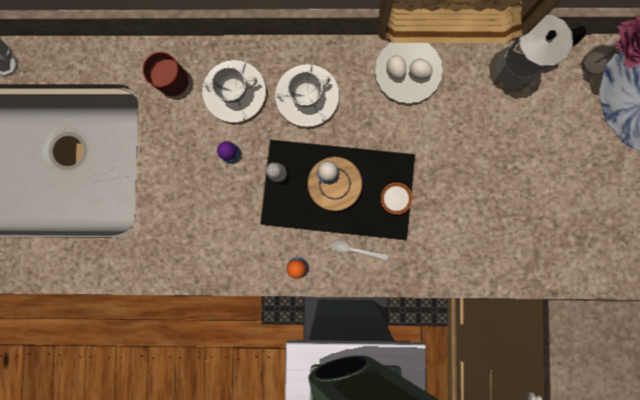

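View pics/side0.png

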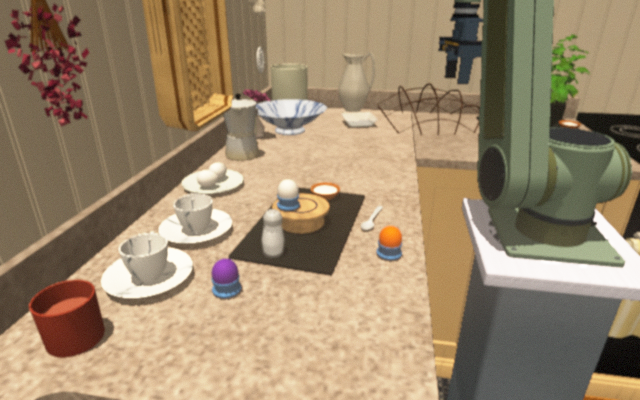

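The top view shows the stand at about (335,184), with the egg up and left of it at (328,172). The shaker is at (276,172), the bowl at (396,198) and the spoon at (360,250). The side view shows the blue-footed cup at (288,197) on the stand.

```bash
cat > h.py <<'E'
import numpy as np, cv2
def plane(f,uv,z):
    uv=np.atleast_2d(uv).astype(float); d=np.c_[(uv[:,0]-f["cx"])/f["fx"],(uv[:,1]-f["cy"])/f["fy"],np.ones(len(uv))]
    P=f["pose"]; d=d@P[:3,:3].T; o=P[:3,3]
    return o+d*((z-o[2])/d[:,2])[:,None]
def biggest(m):
    c,_=cv2.findContours(m.astype(np.uint8),cv2.RETR_EXTERNAL,cv2.CHAIN_APPROX_NONE)
    return max(c,key=cv2.contourArea)[:,0]
def circ(p):
    A=np.c_[2*p[:,:2],np.ones(len(p))]; s=np.linalg.lstsq(A,(p[:,:2]**2).sum(1),rcond=None)[0]
    return s[:2],np.sqrt(s[2]+s[:2]@s[:2])
E
python3 - <<'E'
from h import *
from workcell import env, eyes
f=eyes.grab_frame("top"); im=f["frame"]; hsv=cv2.cvtColor(im,cv2.COLOR_RGB2HSV)
def roi(x0,x1,y0,y1):
    m=np.zeros(im.shape[:2],bool); m[y0:y1,x0:x1]=1; return m
wood=roi(300,366,150,216)&(hsv[...,1]>70)&(hsv[...,2]>90)
c=biggest(wood); h=cv2.convexHull(c)[:,0]
print("stand z49",circ(plane(f,h,49)))
egg=roi(312,345,155,190)&(hsv[...,1]<60)&(hsv[...,2]>120)
c=biggest(egg); print("egg px",c.min(0),c.max(0),cv2.minEnclosingCircle(c)); print("egg z88",circ(plane(f,c,88)))
cv2.imwrite("pics/crop1.png",cv2.resize(im[150:220,255:420,::-1],None,fx=4,fy=4,interpolation=cv2.INTER_CUBIC))
s=eyes.grab_frame("side"); im=s["frame"]
cv2.imwrite("pics/crop2.png",cv2.resize(im[170:240,255:340,::-1],None,fx=7,fy=7,interpolation=cv2.INTER_CUBIC))
E
python3 -c "
import cv2,numpy as np
a=cv2.imread('pics/crop1.png');b=cv2.imread('pics/crop2.png');b=cv2.resize(b,(364,300))
o=np.zeros((590,664,3),np.uint8);o[:280,:660]=a;o[285:585,:364]=b;cv2.imwrite('pics/c12.png',o)"
```

```text
stand z49 (array([511.31618394,  49.86561169]), np.float64(59.746491981288706))
egg px [318 161] [336 179] ((327.0486755371094, 169.83628845214844), 9.39002799987793)
egg z88 (array([535.18399431,  65.35209502]), np.float64(18.673656675473264))
```

View pics/c12.png

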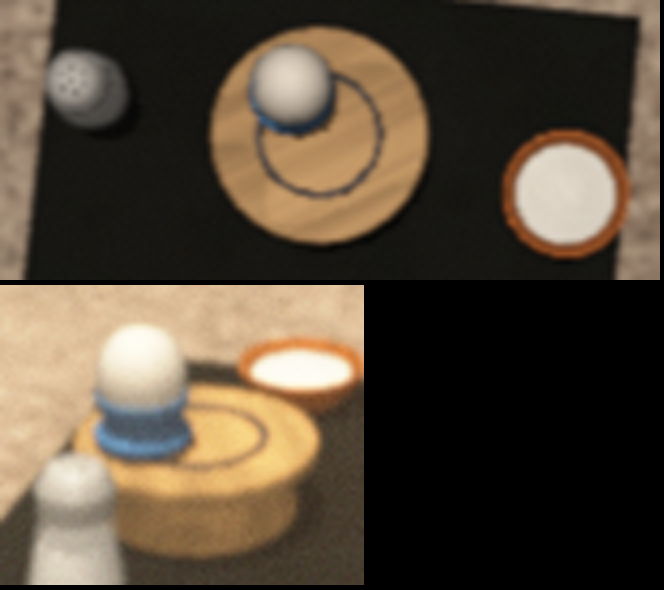

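Stand centre is (511, 50) with r 59.7, which matches. The cup is at about (535, 65), 28 mm off centre along +33°. I'll straddle it with the open fingers (tool y along 33°, so yaw 123) and push with the inner face of the far finger.

{"op": "send_rows", "data": {
  "grip": [1, 1, 1, 1, 1, 1, 1, 1],
  "xyz": [
    [0.016, 0.026, 0],
    [0.032, 0.052, 0],
    [0.048, 0.078, 0],
    [0.064, 0.104, 0],
    [0.08, 0.13, 0],
    [0.096, 0.156, 0],
    [0.112, 0.182, 0],
    [0.128, 0.207, 0]
  ],
  "yaw": [4.5, 9, 13.5, 18, 22.5, 27, 31.5, 36]
}}

```text
time_s: 0.87
ee_pos: [279.4, -346.3, 213.9]
ee_rot: [-180.0, -0.0, 51.4]
force: [-0.0, -0.4, 1.3]
gripper_width: 91.3
gripper_force: 0.0
```

{"op": "send_rows", "data": {
  "grip": [1, 1, 1, 1, 1, 1, 1, 1],
  "xyz": [
    [0.016, 0.026, 0],
    [0.032, 0.052, 0],
    [0.048, 0.078, 0],
    [0.064, 0.104, 0],
    [0.08, 0.13, 0],
    [0.096, 0.156, 0],
    [0.112, 0.182, 0],
    [0.128, 0.207, 0]
  ],
  "yaw": [4.5, 9, 13.5, 18, 22.5, 27, 31.5, 36]
}}

```text
time_s: 1.53
ee_pos: [407.5, -139.3, 214.0]
ee_rot: [180.0, 0.0, 87.5]
force: [0.1, -1.1, -0.5]
gripper_width: 91.2
gripper_force: 0.0
```

{"op": "send_rows", "data": {
  "grip": [1, 1, 1, 1, 1, 1, 1, 1],
  "xyz": [
    [0.016, 0.026, 0],
    [0.032, 0.052, 0],
    [0.048, 0.078, 0],
    [0.064, 0.104, 0],
    [0.08, 0.13, 0],
    [0.096, 0.156, 0],
    [0.112, 0.182, 0],
    [0.128, 0.206, 0]
  ],
  "yaw": [4.5, 9, 13.5, 18, 22.5, 27, 31.5, 36]
}}

```text
time_s: 2.2
ee_pos: [535.5, 66.8, 213.8]
ee_rot: [-180.0, -0.0, 123.5]
force: [-0.2, -0.4, 0.7]
gripper_width: 91.4
gripper_force: 0.0
```

Run:
```python
from workcell import env, eyes
import cv2
f=eyes.grab_frame("wrist"); cv2.imwrite("pics/w1.png",f["frame"][:,:,::-1]); print(f["fx"],f["cx"],f["cy"],f["pose"].round(3).tolist())
```

```text
309.70691628693146 319.05723164117114 201.91128790509157 [[0.833, 0.538, 0.129, 498.156], [0.553, -0.81, -0.195, 122.697], [-0.0, 0.234, -0.972, 384.068], [0.0, 0.0, 0.0, 1.0]]
```

View pics/w1.png

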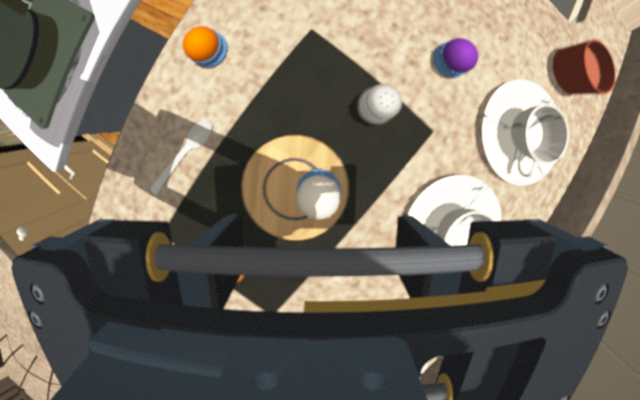

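The wrist view shows the stand at (295,188), its ring at (292,188) and the egg at (318,195) with a sliver of blue above it. The fingers are left and right of it, so the push axis runs along the image horizontal.

```bash
cat >> h.py <<'E'
def fplane(f,uv,z):
    uv=np.atleast_2d(uv).astype(float)-[f["cx"],f["cy"]]; r=np.linalg.norm(uv,axis=1); t=r/f["fx"]
    d=np.c_[uv/np.maximum(r,1e-9)[:,None]*np.sin(t)[:,None],np.cos(t)]@f["pose"][:3,:3].T; o=f["pose"][:3,3]
    return o+d*((z-o[2])/d[:,2])[:,None]
def wrist_measure(f,tag=None,box=(225,365,125,250)):
    im=f["frame"]; hsv=cv2.cvtColor(im,cv2.COLOR_RGB2HSV); H,S,V=[hsv[...,i].astype(int) for i in range(3)]
    R=np.zeros(H.shape,bool); x0,x1,y0,y1=box; R[y0:y1,x0:x1]=1
    wood=R&(H>8)&(H<25)&(S>80)&(V>110); c=biggest(wood); h=cv2.convexHull(c)[:,0]
    p=fplane(f,h,49); c0,r0=circ(p)
    for _ in range(3):
        k=abs(np.linalg.norm(p[:,:2]-c0,axis=1)-60)<3
        if k.sum()>8: c0,r0=circ(p[k])
    egg=R&(S<70)&(V>110); e=biggest(egg); ce,re=circ(fplane(f,e,88))
    print("stand",c0.round(1),round(r0,1),"egg",ce.round(1),round(re,1),"egg px",e.min(0),e.max(0),"off",(ce-c0).round(1))
    blue=R&(H>95)&(H<125)&(S>90)&(V>50)
    if blue.sum()>20:
        b=biggest(blue); print("blue px",b.min(0),b.max(0))
    return c0,ce
E
python3 - <<'E'
from h import *
from workcell import env, eyes
wrist_measure(eyes.grab_frame("wrist"))
f=eyes.grab_frame("side"); im=f["frame"]; hsv=cv2.cvtColor(im,cv2.COLOR_RGB2HSV)
m=np.zeros(im.shape[:2],bool); m[190:216,270:310]=1
m&=(hsv[...,0]>95)&(hsv[...,0]<125)&(hsv[...,1]>90)
b=biggest(m); print(b.min(0),b.max(0))
for y in range(b[:,1].min(),b[:,1].max()+1): q=b[b[:,1]==y,0]; print(y,q.min(),q.max(),end="; ")
# foot: lowest blue pixel = near edge of flange bottom at z~53; 
lo=b[:,1].max()+.5; u=b[b[:,1]>=b[:,1].max()-6,0]; u=(u.min()+u.max())/2
p=plane(f,[u,lo],53)[0]; o=f["pose"][:3,3]; v=(p-o)[:2]; v/=np.linalg.norm(v)
print("foot centre",p[:2]+24.5*v)
E
```

```text
stand [510.8  51.5] 59.7 egg [533.6  66.4] 22.1 egg px [290 177] [335 220] off [22.8 14.9]
blue px [294 172] [333 190]
[291 207] [293 208]
207 291 293; 208 291 292; foot centre [529.90693192  52.11265639]
```

{"op": "send_rows", "data": {
  "grip": [1, 1, 1, 1, 1, 1, 1, 1],
  "xyz": [
    [-0.001, 0, -0.012],
    [-0.001, 0, -0.025],
    [-0.001, 0, -0.04],
    [-0.001, 0, -0.055],
    [-0.001, 0, -0.07],
    [-0.001, 0, -0.085],
    [-0.001, 0, -0.1],
    [-0.001, 0, -0.11]
  ],
  "yaw": [0, 0, 0, 0, 0, 0, 0, 0]
}}

```text
time_s: 3.02
ee_pos: [532.6, 64.0, 102.7]
ee_rot: [-179.9, -0.0, 123.1]
force: [0.0, -0.1, -0.7]
gripper_width: 91.3
gripper_force: 0.0
```

{"op": "send_rows", "data": {
  "grip": [1, 1, 1, 1, 1, 1, 1, 1],
  "xyz": [
    [0, 0, -0.01],
    [0, 0, -0.02],
    [0, 0, -0.03],
    [0, 0, -0.038],
    [0, 0, -0.044],
    [0, 0, -0.048],
    [0, 0, -0.051],
    [0, 0, -0.051]
  ],
  "yaw": [0, 0, 0, 0, 0, 0, 0, 0]
}}

```text
time_s: 3.68
ee_pos: [533.9, 65.2, 52.5]
ee_rot: [-180.0, -0.0, 123.2]
force: [-0.2, -0.3, 0.4]
gripper_width: 91.0
gripper_force: 0.0
```

Run:
```python
from h import *
from workcell import env, eyes
f=eyes.grab_frame("wrist"); s=eyes.grab_frame("side")
a=f["frame"][:,:,::-1][:,:]; b=cv2.resize(s["frame"][140:250,230:390,::-1],(400,275))
o=np.zeros((600,640,3),np.uint8); o[:320]=a[80:400]; o[322:597,:400]=b; cv2.imwrite("pics/d1.png",o)
print(f["pose"][:3,3],env.state()["force"])
```

```text
[496.85398442 121.21832287 222.78213743] [ 0.04777678 -0.3568278   0.3859324 ]
```

View pics/d1.png

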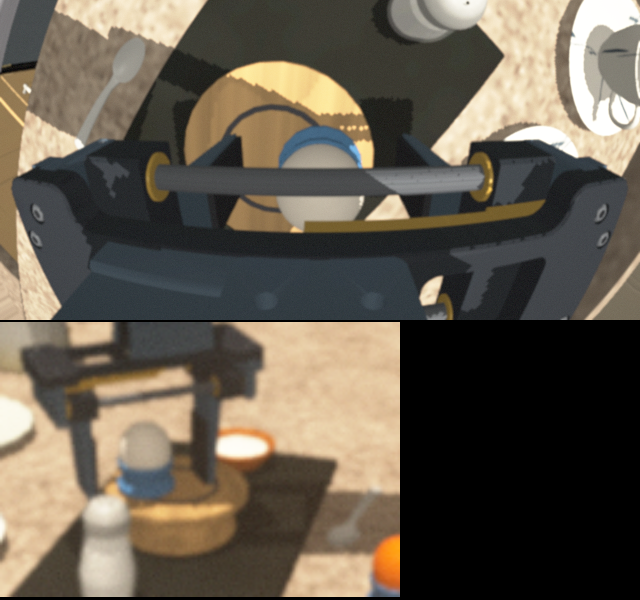

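The wrist view shows the cup centred between the fingers at about column 320 (fingers at 240 and 405). The side view confirms the fingertips are low on both sides of it, with nothing touching. I'll push slowly along (-0.84, -0.55).

{"op": "send_rows", "data": {
  "grip": [1, 1, 1, 1, 1, 1, 1, 1],
  "xyz": [
    [-0.0017, -0.0011, 0],
    [-0.0034, -0.0022, 0],
    [-0.005, -0.0033, 0],
    [-0.0067, -0.0044, 0],
    [-0.0084, -0.0055, 0],
    [-0.0101, -0.0066, 0],
    [-0.0117, -0.0076, 0],
    [-0.0134, -0.0087, 0]
  ],
  "yaw": [0, 0, 0, 0, 0, 0, 0, 0]
}}

```text
time_s: 4.45
ee_pos: [520.5, 56.3, 53.0]
ee_rot: [180.0, 0.0, 123.2]
force: [0.3, -0.0, -0.5]
gripper_width: 91.1
gripper_force: 0.0
```

{"op": "send_rows", "data": {
  "grip": [1, 1, 1, 1, 1, 1, 1, 1],
  "xyz": [
    [-0.0008, -0.0005, 0],
    [-0.0017, -0.0011, 0],
    [-0.0025, -0.0016, 0],
    [-0.0034, -0.0022, 0],
    [-0.0042, -0.0027, 0],
    [-0.005, -0.0033, 0],
    [-0.0059, -0.0038, 0],
    [-0.0067, -0.0044, 0]
  ],
  "yaw": [0, 0, 0, 0, 0, 0, 0, 0]
}}

```text
time_s: 5.12
ee_pos: [514.1, 52.1, 53.0]
ee_rot: [180.0, 0.0, 123.2]
force: [0.0, 1.3, -0.8]
gripper_width: 91.0
gripper_force: 0.4
```

{"op": "send_rows", "data": {
  "grip": [1, 1, 1, 1, 1, 1, 1, 1],
  "xyz": [
    [-0.0008, -0.0005, 0],
    [-0.0017, -0.0011, 0],
    [-0.0025, -0.0016, 0],
    [-0.0034, -0.0022, 0],
    [-0.0042, -0.0027, 0],
    [-0.005, -0.0033, 0],
    [-0.0059, -0.0038, 0],
    [-0.0067, -0.0044, 0]
  ],
  "yaw": [0, 0, 0, 0, 0, 0, 0, 0]
}}

```text
time_s: 5.78
ee_pos: [507.2, 47.6, 53.0]
ee_rot: [180.0, -0.0, 123.2]
force: [0.8, 0.9, -0.8]
gripper_width: 91.4
gripper_force: 0.4
```

Run:
```python
from h import *
from workcell import env, eyes
f=eyes.grab_frame("wrist"); s=eyes.grab_frame("side")
a=f["frame"][:,:,::-1][:,:]; b=cv2.resize(s["frame"][140:250,230:390,::-1],(400,275))
o=np.zeros((600,640,3),np.uint8); o[:320]=a[80:400]; o[322:597,:400]=b; cv2.imwrite("pics/d2.png",o)
```

```text
(no output)
```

View pics/d2.png

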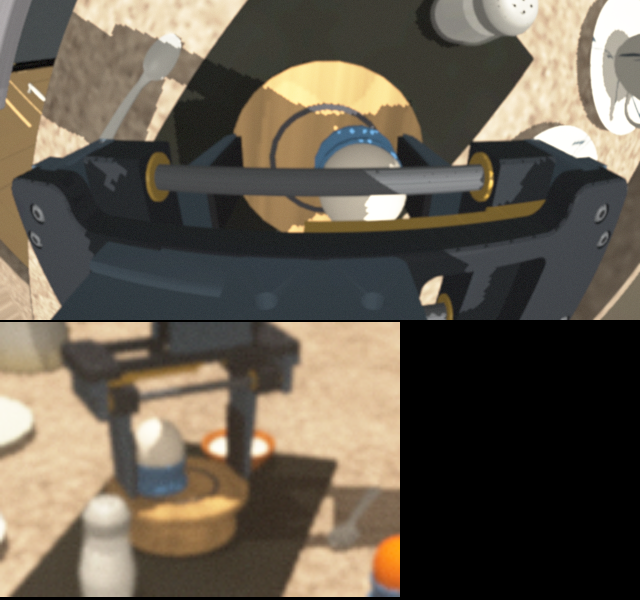

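The far finger is against the foot (cup at about 360, finger at 405) and it slides upright; the force is about 1 N. About 16 mm remain, so I'll push 13.6 mm and then measure.

{"op": "send_rows", "data": {
  "grip": [1, 1, 1, 1, 1, 1, 1, 1],
  "xyz": [
    [-0.0008, -0.0005, 0],
    [-0.0017, -0.0011, 0],
    [-0.0025, -0.0016, 0],
    [-0.0034, -0.0022, 0],
    [-0.0042, -0.0027, 0],
    [-0.005, -0.0033, 0],
    [-0.0059, -0.0038, 0],
    [-0.0067, -0.0044, 0]
  ],
  "yaw": [0, 0, 0, 0, 0, 0, 0, 0]
}}

```text
time_s: 6.55
ee_pos: [500.5, 43.2, 53.0]
ee_rot: [180.0, -0.0, 123.2]
force: [2.3, -0.3, 0.2]
gripper_width: 91.4
gripper_force: 0.4
```

{"op": "send_rows", "data": {
  "grip": [1, 1, 1, 1, 1, 1, 1, 1],
  "xyz": [
    [-0.0008, -0.0005, 0],
    [-0.0017, -0.0011, 0],
    [-0.0025, -0.0016, 0],
    [-0.0034, -0.0022, 0],
    [-0.0042, -0.0027, 0],
    [-0.0047, -0.003, 0],
    [-0.0047, -0.003, 0],
    [-0.0047, -0.003, 0]
  ],
  "yaw": [0, 0, 0, 0, 0, 0, 0, 0]
}}

```text
time_s: 7.22
ee_pos: [495.7, 40.2, 53.0]
ee_rot: [-180.0, -0.0, 123.2]
force: [-0.0, -0.5, -0.6]
gripper_width: 91.0
gripper_force: 0.1
```

Run:
```python
from h import *
from workcell import env, eyes
f=eyes.grab_frame("wrist"); s=eyes.grab_frame("side")
a=f["frame"][:,:,::-1][:,:]; b=cv2.resize(s["frame"][140:250,230:390,::-1],(400,275))
o=np.zeros((600,640,3),np.uint8); o[:320]=a[80:400]; o[322:597,:400]=b; cv2.imwrite("pics/d3.png",o)
im=f["frame"]; hsv=cv2.cvtColor(im,cv2.COLOR_RGB2HSV); H,S,V=[hsv[...,i].astype(int) for i in range(3)]
R=np.zeros(H.shape,bool); R[130:245,230:480]=1
c=biggest(R&(H>8)&(H<25)&(S>80)&(V>60)); h=c[c[:,1]<205]
p=fplane(f,h,49)
c0,r0=circ(p)
for _ in range(10):
    k=abs(np.linalg.norm(p[:,:2]-c0,axis=1)-60)<4; c0,r0=circ(p[k])
print("stand",c0,r0,k.sum())
b=biggest(R&(H>95)&(H<125)&(S>100)); print(b.min(0),b.max(0))
top=np.array([[x,b[b[:,0]==x,1].min()] for x in np.unique(b[:,0])]); print("flange z57",circ(fplane(f,top,57)))
```

```text
stand [0. 0.] 0.0 0
[316 207] [399 244]
flange z57 (array([513.06162328,  51.90696309]), np.float64(23.895639279321994))
```

View pics/d3.png

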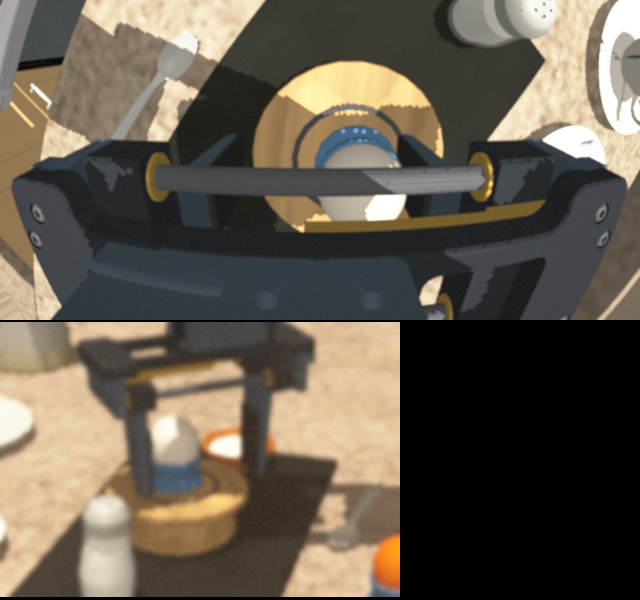

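The cup is now at (513.1, 51.9), flange r 23.9, about 2 mm off centre and inside the ring. The ring spans about 293 to 405 and the flange 316 to 400. One last 2 mm tap, then I'll back off and rise.

{"op": "send_rows", "data": {
  "grip": [1, 1, 1, 1, 1, 1, 1, 1],
  "xyz": [
    [-0.0006, -0.0004, 0],
    [-0.0011, -0.0007, 0],
    [-0.0017, -0.0011, 0],
    [-0.0017, -0.0011, 0],
    [0.002, 0.0013, 0],
    [0.006, 0.004, 0],
    [0.011, 0.007, 0],
    [0.016, 0.0105, 0]
  ],
  "yaw": [0, 0, 0, 0, 0, 0, 0, 0]
}}

```text
time_s: 7.98
ee_pos: [512.5, 51.1, 53.0]
ee_rot: [180.0, 0.0, 123.2]
force: [0.2, 0.1, 0.1]
gripper_width: 91.4
gripper_force: 0.0
```

{"op": "send_rows", "data": {
  "grip": [1, 1, 1, 1, 1, 1, 1, 1],
  "xyz": [
    [0, 0, 0],
    [0, 0, 0.008],
    [0, 0, 0.02],
    [0, 0, 0.035],
    [0, 0, 0.055],
    [0, 0, 0.075],
    [0, 0, 0.095],
    [0, 0, 0.115]
  ],
  "yaw": [0, 0, 0, 0, 0, 0, 0, 0]
}}

```text
time_s: 8.65
ee_pos: [511.4, 50.7, 169.5]
ee_rot: [-180.0, 0.0, 123.2]
force: [-0.1, 0.2, -0.3]
gripper_width: 91.3
gripper_force: 0.0
```

{"op": "send_rows", "data": {
  "grip": [1, 1, 1, 1, 1, 1, 1, 1],
  "xyz": [
    [0, 0, 0.01],
    [0, 0, 0.02],
    [0, 0, 0.03],
    [0, 0, 0.04],
    [0, 0, 0.045],
    [0, 0, 0.05],
    [0, 0, 0.05],
    [0, 0, 0.05]
  ],
  "yaw": [0, 0, 0, 0, 0, 0, 0, 0]
}}

```text
time_s: 9.32
ee_pos: [511.7, 50.7, 217.7]
ee_rot: [-180.0, -0.0, 123.2]
force: [-0.6, 0.3, 0.2]
gripper_width: 91.3
gripper_force: 0.0
```

Run:
```python
from h import *
from workcell import env, eyes
f=eyes.grab_frame("wrist"); s=eyes.grab_frame("side")
wrist_measure(f,box=(200,365,110,215))
a=f["frame"][:,:,::-1][:,:]; b=cv2.resize(s["frame"][140:250,230:390,::-1],(400,275))
o=np.zeros((600,640,3),np.uint8); o[:320]=a[80:400]; o[322:597,:400]=b; cv2.imwrite("pics/d4.png",o)
```

```text
stand [510.5  52.1] 59.4 egg [400.4  51.9] 32.2 egg px [200 110] [266 175] off [-110.    -0.3]
blue px [301 170] [338 182]
```

View pics/d4.png

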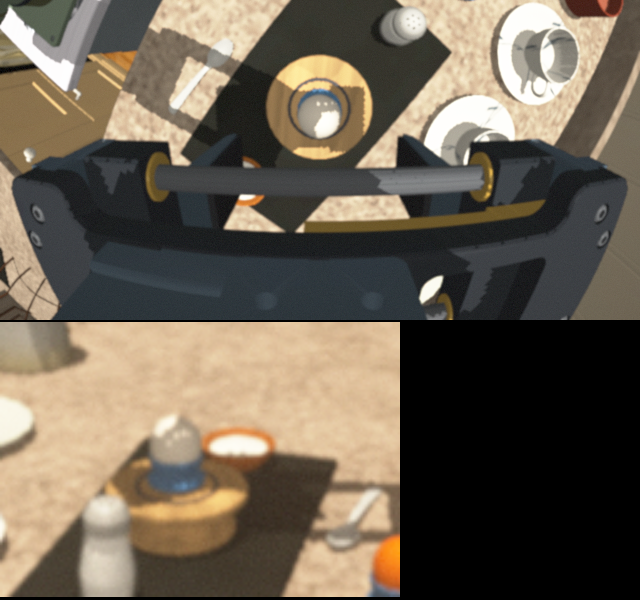

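The cup is upright, inside the ring and centred at about column 320; the hand is clear. One numeric check on the egg, then hand in.

Run:
```python
from h import *
from workcell import env, eyes
c0,ce=wrist_measure(eyes.grab_frame("wrist"),box=(262,376,130,242))
d=np.linalg.norm(ce-c0); print(d)
if d<5: print(env.job_done())
```

```text
stand [511.1  51.6] 60.0 egg [511.   51.2] 22.0 egg px [297 174] [342 219] off [-0.  -0.4]
blue px [300 170] [339 185]
0.3731528823076812
the job is handed in; nothing more can be done
None
```

The egg cup now stands upright in the middle of the stand, about 0.4 mm off centre by the wrist camera. Its foot is inside the ring, the stand has not measurably moved, the hand is clear, and the job is handed in with no verdict returned.

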